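# Hook the tray out from under the riser and hand its carton over on the rocker

### The job

Reach under the front edge of the white riser, hook a fingertip behind the far lip of the red-and-white tray and drag the tray along the worktop, carton inside, until its far lip is about 10 cm in front of the riser. Then lift the carton out and gently lay it flat on the green hand-over half of the pivoting rocker, so that its weight tips the rocker over to that side, and let go. Do not lift the tray, and leave the two bottles standing where they are.

Things in the scene. Friction and masses are not known exactly. Their poses are not given: they have to be found in the camera images.
- riser: Fixed low shelf: white board with blue front edge, 360 mm wide (y), on four 16 mm legs at y = +-171 mm, open underneath; an orange rack and a timer on top (up to 385 mm high, behind the front edge). Origin on the worktop; x points away from the robot side. Board from x = -60 mm (front edge) to +70 mm, underside 300 mm and top 314 mm above the worktop.
- tray: Open tray, red outside, white inside, 196 mm (x) by 241 mm (y), 61 mm high, 0.2 to 0.33 kg, slides on the worktop (friction about 0.6). Origin at the centre of its underside; x points to the far wall (at the riser), z up. Walls lean out: far outer face about 80 mm from the centre at the bottom, 97 mm at the rim. Floor 2 mm thick, 160 by 204 mm; the carton lies in it, long side roughly along x.
- tray_far_lip (a point): Outermost point of the rim of the far wall (part tray_c1), mid-length: 97 mm along the tray's x from its origin, 60 mm above the worktop. At the start 5 to 20 mm behind the riser's front edge; behind the wall the worktop is free for at least 60 mm.
- carton_center (a point): Centre of the loose white carton with a blue band, a closed rigid box 59 mm (its x) by 126 mm (its y) by 58 mm high (z up), 0.16 to 0.24 kg. Grasp across the 59 mm width.
- rocker_base: Fixed grey base of the pivoting rocker, 150 mm (x) by 160 mm (y); origin at the centre of its underside on the worktop. The pivot runs along its x, 65 mm above the worktop. Its -y side is the hand-over side.
- rocker_pad (a point): Middle of the green hand-over half, on the plate's top, 60 mm from the pivot along the plate's -y; axes are the plate's. Plate 150 mm (x) by 250 mm (y), its top 11 mm above the pivot axis (76 mm above the worktop when level); -y half green, other half white; a 12 mm high stop at each y end. The carton tips the rocker when its centre is 30 mm or more past the pivot.
- rocker (a joint): Tilt of the rocker plate in rad. -0.2 (start, stop): the white half is down and the green half raised by about 25 mm at its end; +0.2 (stop): tipped over to the green hand-over end. Turns freely with slight damping and swings back to -0.2 by itself when empty.
- hanging_tips (a point): Lower end of two black pipettes that hang side by side (70 mm across) from the wall cabinet, 420 mm above the worktop, with the cabinet behind them: keep the wrist and forearm out of there when passing from the tray to the rocker.
- bottle_small_center (a point): Centre of the small glass bottle with a blue cap, 56 mm in diameter, 105 mm high, upright. Bystander.
- bottle_large_center (a point): Centre of the large glass bottle with a blue cap, 66 mm in diameter, 138 mm high, upright. Bystander.

How it is judged:
By the outcome, as a careful person would: the job done as asked, in the order asked, and still so for the second after the job is handed in, with the robot touching nothing.
It also fails if it takes over 64 s, if anything falls off the work surface, if the arm or the gripper's body presses on something with over 40 N, if the wrist force passes 120 N, or if a joint passes its speed limit or range.

### The arm

A 7-joint arm with a two-finger parallel gripper is mounted at the origin on a cart in front of the work surface, level with it; the furniture and walls round the work are solid. World frame = base frame: x ahead of the robot, y to its left, z up, the work surface at z = 0. Lengths are in m, angles in rad, forces in N, time in s.
With the tool pointing down it reaches from about 0.425 to 0.95 m from the base axis. Payload 4.7 kg.
Tool frame: the origin (TCP) lies between the finger pads; the fingertips stand 25 mm ahead of it and the grasp point (between the pads) lies 6 mm ahead of it; z points along the fingers, y is the line along which they close (so a half turn about z gives the same grasp; the last joint's range is limited). The gripper opens to 85 mm and grips with 20 to 120 N. Pads are 22 mm wide; open, the fingers measure 114 mm over their backs; the gripper's body (76 mm by 85 mm) begins 54 mm behind the grasp point. The pads swing forward as they close: fully open they stand 13 mm farther back than shut.
Start: joints at [-1.244, 0.469, -0.049, 1.532, 0.024, 1.141, -0.082], TCP at [0.235, 0.633, 0.256] pointing down, gripper open.
Joint ranges: [-2.59, 2.59], [-0.33, 1.99], [-1.39, 1.29], [0.1, 2.45], [-1.04, 4.18], [0.21, 1.99], [-2.66, 2.66]. Speed limits (rad/s): [2.57, 2.57, 3.14, 3.14, 3.14, 3.14, 3.14].

### API

Orientations are given as a 3x3 rotation matrix whose columns are the frame's x, y, z axes.
In Python, from rig import * gives the robot as it stands. Calls block until the motion is done:
- movep(position, orientation): joint-space move of the TCP to a pose.
- move_l(position, attitude=None, feed=0.15, until_force=None): straight line of the TCP; attitude=None keeps the orientation; feed is the mean speed in m/s. With until_force (N) it stops when the force on the tool has changed by that much, and returns True; else False.
- move_joints(angles): joint-space move.
- command_gripper(opening, newtons=None): finger opening in m; newtons is the grip in N (None keeps the last); returns when the fingers have stopped.
- sleep(seconds).
- inverse_kinematics(position, orientation): joint angles nearest the present ones, or None.
- sense(): the state.
- camera(name): name is "side" or "top"; returns (picture, depth): 480x640x3 uint8, red, green, blue; 480x640 float32, m along the optical axis (not along the pixel's ray), 0 where there is no reading.
- camera_params(name): a dict with "K" (3x3 intrinsics, pixels), "position" and "rotation" of the camera in the world. Camera axes: x right, y down, z forward; pixel columns grow to the right and rows downward; lengths in m; the calibration is good to about 2 mm. A picture is of the moment at which its call begins. camera_params takes no time and is no camera call.
A pose or a line that the arm cannot do raises Unreachable and nothing moves.
- finish_job(): hands the job in; it is judged then, once.
The state is a dict: "time_s": time; "joint_pos": joint angles; "qd": joint speeds; "joint_efforts": joint torques, N m; "position": TCP position; "tcp_rot": TCP orientation; "wrist_force": force on the tool from outside, world axes, zero at the start; "ft_torque": the same for the moment, N m; "finger_gap": finger opening in m; "gripper_force": force on a finger pad.
Only numpy, scipy, OpenCV 4.12 (cv2) and the standard library are available. Lean on these libraries where they do the work, as an engineer would, in place of code of your own. Each camera call takes 0.05 s, during which the arm holds its last target. There are 200 camera calls.

## Working session

There is one attempt and no reset: what is moved stays moved. The work goes in short steps, each a Python script; the robot and the scene stay as the last script left them, time stands still between calls to the robot, and variables do not carry over. Pictures are saved under pics/ and viewed, at most 12 in all, crops included, and the job is handed in when it is done.

```bash
ls; mkdir -p pics; python3 - <<'E'
from rig import *
import cv2,numpy as np
for n in("side","top"):
    p,d=camera(n); cv2.imwrite(f"pics/{n}0.png",p[:,:,::-1]); np.save(f"{n}0.npy",d); c=camera_params(n); print(n,c, (d>0).mean())
s=sense(); print(s["time_s"],s["tcp_rot"],s["finger_gap"])
E
```

```text
pics
side {'K': array([[533.18830171,   0.        , 313.77651513],
       [  0.        , 533.18830171, 246.40669885],
       [  0.        ,   0.        ,   1.        ]]), 'position': array([ 0.25237063, -1.15509962,  1.14164164]), 'rotation': array([[ 0.95536732, -0.19007072,  0.2261557 ],
       [-0.29465143, -0.55787044,  0.77586152],
       [-0.02130297, -0.80786985, -0.5889758 ]])} 0.964091796875
top {'K': array([[533.89112977,   0.        , 317.51654261],
       [  0.        , 533.89112977, 238.33085863],
       [  0.        ,   0.        ,   1.        ]]), 'position': array([0.27431948, 0.00245939, 1.77058071]), 'rotation': array([[ 0.01277581, -0.98236328,  0.18654535],
       [-0.99986285, -0.01058452,  0.012738  ],
       [-0.01053885, -0.1866825 , -0.98236377]])} 0.9960416666666667
0.1 [[-9.37377925e-01  3.48313483e-01 -5.86165604e-04]
 [ 3.48313975e-01  9.37376458e-01 -1.65860199e-03]
 [-2.82555977e-05 -1.75890656e-03 -9.99998453e-01]] 0.08558409666469563
```

View pics/side0.png

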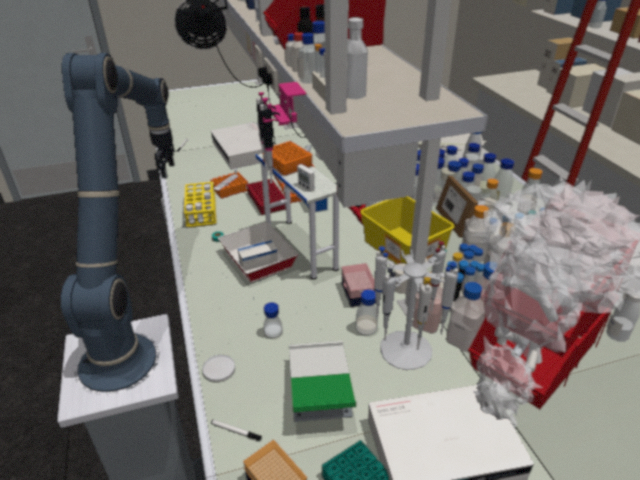

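View pics/top0.png

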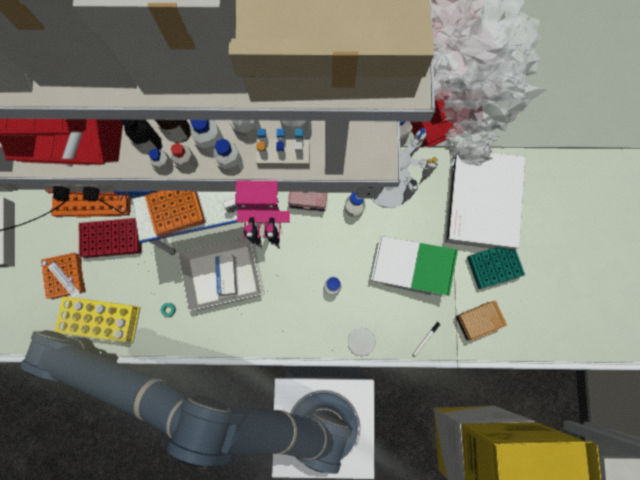

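The side view shows the tray at about (258,252) under the riser's front-left, the rocker at (322,380), and bottles at (272,320) and (367,312). In the top view the tray is at (220,275), the rocker at (413,266), the riser edge near (190,230) and the pipettes at (262,232). Next I'll enlarge these areas.

```bash
cat > h.py <<'E'
import numpy as np,cv2
from rig import *
def cloud(n,d):
    c=camera_params(n);K=c["K"];v,u=np.mgrid[0:480,0:640]
    P=np.stack([(u-K[0,2])/K[0,0]*d,(v-K[1,2])/K[1,1]*d,d],-1)
    return P@c["rotation"].T+c["position"]
def ray(n,u,v,z):
    c=camera_params(n);r=c["rotation"]@np.linalg.inv(c["K"])@[u,v,1];p=c["position"]
    return p+r*(z-p[2])/r[2]
E
python3 - <<'E'
from h import *
a=cv2.imread("pics/top0.png")[170:320,120:320];b=cv2.imread("pics/side0.png")[140:290,200:400]
cv2.imwrite("pics/c1.png",np.vstack([cv2.resize(x,(800,600),interpolation=cv2.INTER_CUBIC)[::1] for x in(a,)]))
cv2.imwrite("pics/c2.png",cv2.resize(b,(800,600),interpolation=cv2.INTER_CUBIC))
for n,pts in(("top",[(190,230),(220,300),(227,275),(262,232),(333,286),(355,205),(395,260),(435,268),(200,215),(250,290),(150,237)]),("side",[(272,308),(367,297),(258,252),(320,360),(322,392),(280,265),(265,275),(268,165)])):
    P=cloud(n,np.load(n+"0.npy"))
    for u,v in pts: print(n,u,v,P[v,u].round(3))
E
```

```text
top 190 230 [0.568 0.375 0.326]
top 220 300 [0.398 0.343 0.016]
top 227 275 [0.475 0.314 0.064]
top 262 232 [ 0.631  0.214 -0.006]
top 333 286 [ 0.44  -0.026  0.1  ]
top 355 205 [ 0.697 -0.094  0.122]
top 395 260 [ 0.531 -0.227  0.056]
top 435 268 [ 0.502 -0.349  0.087]
top 200 215 [0.604 0.341 0.359]
top 250 290 [ 0.434  0.248 -0.004]
top 150 237 [0.55  0.489 0.313]
side 272 308 [ 0.45  -0.033  0.102]
side 367 297 [ 0.71  -0.109  0.134]
side 258 252 [0.48  0.311 0.052]
side 320 360 [ 0.531 -0.231  0.065]
side 322 392 [ 0.497 -0.352  0.091]
side 280 265 [0.539 0.24  0.033]
side 265 275 [0.482 0.227 0.015]
side 268 165 [0.501 0.116 0.476]
```

View pics/c1.png

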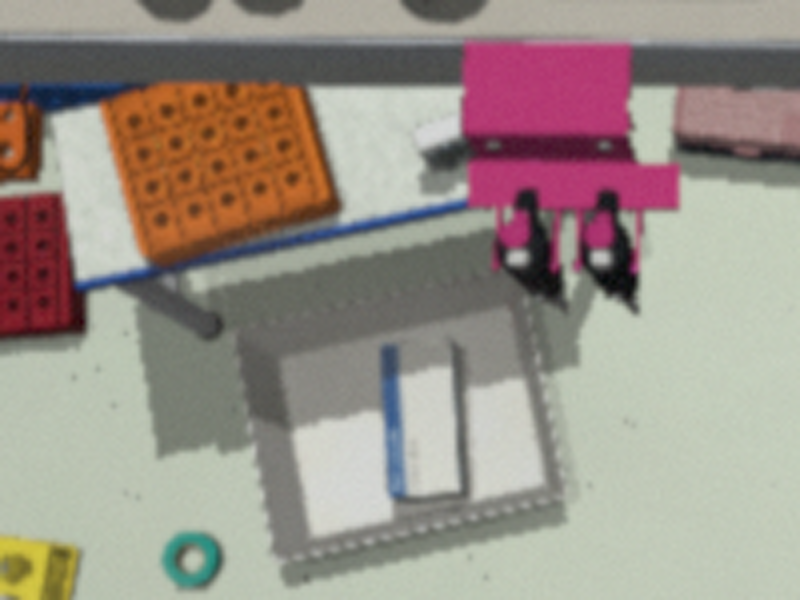

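View pics/c2.png

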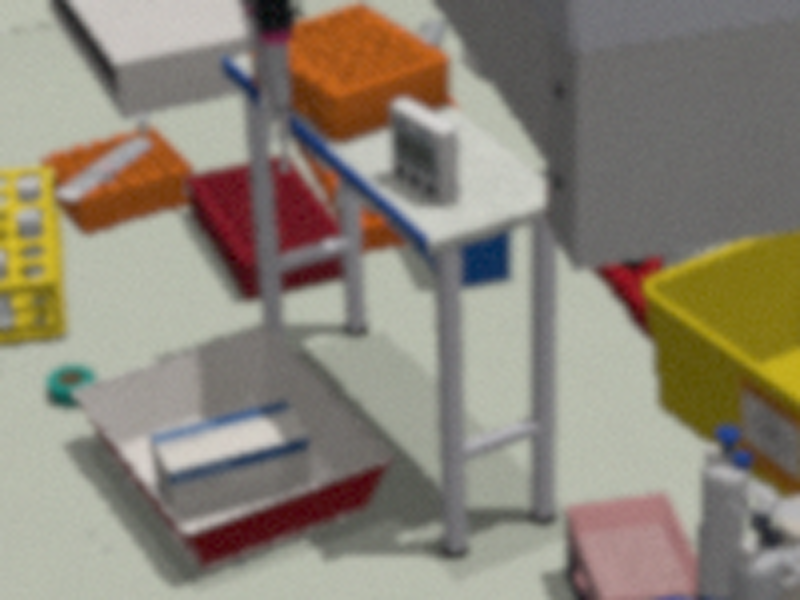

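The top crop shows the riser's blue edge running (80,288)–(465,205), the tray rim corners near (240,333), (518,275), (560,498) and (285,562), the carton top from (385,345) to (460,495), and the pipette tips near (562,308) and (635,310). The side crop confirms the red near and side walls. Next, measurements by casting rays.

```bash
python3 - <<'E'
from h import *
t=lambda u,v,z:ray("top",120+u/4,170+v/4,z); s=lambda u,v,z:ray("side",200+u/4,140+v/4,z)
p=lambda k,x:print(k,x.round(3))
p("edgeL top",t(78,290,.314));p("edgeR",t(465,205,.314));p("edgeL side",s(225,65,.314));p("edgeR side",s(435,245,.314))
for k,c in dict(FL=(240,333),FR=(518,275),NR=(562,498),NL=(283,562)).items(): p("tray top "+k,t(*c,.061))
p("tray side NL",s(75,390,.061));p("tray side NR base",s(205,562,.0));p("NR rim",s(190,530,.061));p("FR rim",s(390,463,.061));p("FL",s(265,330,.061))
for c in((387,345),(455,340),(466,495),(397,497)): p("carton",t(*c,.06))
for c in((155,437),(285,402),(307,440),(170,478)): p("carton side",s(*c,.06))
p("tip1",t(562,308,.42));p("tip2",t(635,310,.42));
# rocker, bottles by masks
for n in("top","side"):
    im=cv2.imread(f"pics/{n}0.png");h=cv2.cvtColor(im,cv2.COLOR_BGR2HSV)
    g=cv2.inRange(h,(50,150,60),(75,255,255));g=cv2.morphologyEx(g,cv2.MORPH_OPEN,np.ones((3,3)))
    c=max(cv2.findContours(g,0,2)[0],key=cv2.contourArea);b=cv2.boxPoints(cv2.minAreaRect(c));print(n,"green",cv2.contourArea(c),b.round(1).tolist())
    for q in b: p(" z.089",ray(n,*q,.089))
    m=cv2.inRange(h,(100,120,60),(125,255,255));N,_,st,ce=cv2.connectedComponentsWithStats(m)
    for i in range(1,N):
        if st[i,4]>25: print(n,"blue",ce[i].round(1),st[i,4],ray(n,*ce[i],.105).round(3),ray(n,*ce[i],.138).round(3))
a=cv2.imread("pics/top0.png")[220:310,360:480];b=cv2.imread("pics/side0.png")[335:425,270:390]
cv2.imwrite("pics/c3.png",np.hstack([cv2.resize(x,(400,300),interpolation=cv2.INTER_CUBIC) for x in(a,b)]))
E
```

```text
edgeL top [0.534 0.517 0.314]
edgeR [0.597 0.249 0.314]
edgeL side [0.538 0.504 0.314]
edgeR side [0.623 0.158 0.314]
tray top FL [0.545 0.471 0.061]
tray top FR [0.595 0.247 0.061]
tray top NR [0.414 0.205 0.061]
tray top NL [0.361 0.425 0.061]
tray side NL [0.364 0.428 0.061]
tray side NR base [0.435 0.231 0.   ]
NR rim [0.422 0.201 0.061]
FR rim [0.6   0.235 0.061]
FL [0.546 0.468 0.061]
carton [0.536 0.351 0.06 ]
carton [0.541 0.296 0.06 ]
carton [0.416 0.282 0.06 ]
carton [0.413 0.337 0.06 ]
carton side [0.419 0.337 0.06 ]
carton side [0.537 0.352 0.06 ]
carton side [0.542 0.291 0.06 ]
carton side [0.42  0.276 0.06 ]
tip1 [0.507 0.166 0.42 ]
tip2 [0.506 0.119 0.42 ]
top green 1548.5 [[411.79998779296875, 287.1000061035156], [420.20001220703125, 243.3000030517578], [456.3999938964844, 250.1999969482422], [448.0, 294.0]]
 z.089 [ 0.441 -0.274  0.089]
 z.089 [ 0.581 -0.304  0.089]
 z.089 [ 0.56  -0.418  0.089]
 z.089 [ 0.42  -0.387  0.089]
top blue [199. 124.] 141 [0.973 0.422 0.105] [0.959 0.414 0.138]
top blue [261.  132.5] 54 [0.944 0.215 0.105] [0.931 0.211 0.138]
top blue [280
[... 1435 characters left out ...]
72.3 172.3] 175 [1.404 0.488 0.105] [1.367 0.436 0.138]
side blue [287.4 184. ] 59 [0.675 0.643 0.105] [0.662 0.586 0.138]
side blue [320.7 204.6] 93 [0.752 0.453 0.105] [0.736 0.402 0.138]
side blue [470.3 250.4] 214 [1.123 0.026 0.105] [ 1.096 -0.011  0.138]
side blue [475.2 267.5] 340 [ 1.092 -0.057  0.105] [ 1.065 -0.092  0.138]
side blue [451.  265.4] 59 [ 1.026 -0.024  0.105] [ 1.002 -0.06   0.138]
side blue [460.2 276.9] 54 [ 1.025 -0.083  0.105] [ 1.    -0.117  0.138]
side blue [472.2 290.2] 240 [ 1.027 -0.148  0.105] [ 1.002 -0.18   0.138]
side blue [368. 297.] 179 [ 0.726 -0.079  0.105] [ 0.711 -0.113  0.138]
side blue [271.  309.6] 156 [ 0.445 -0.042  0.105] [ 0.439 -0.078  0.138]
```

View pics/c3.png

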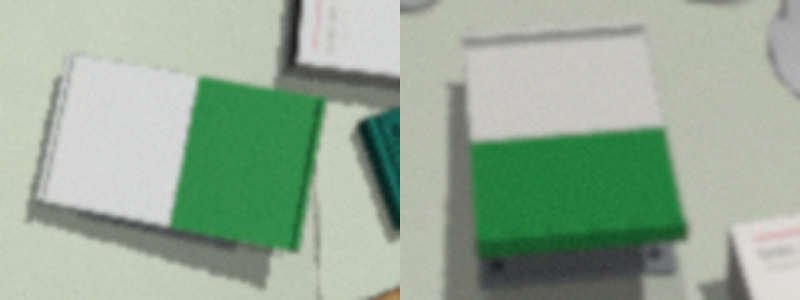

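The measurements agree with the given sizes:

| Item | Measured |
|---|---|
| Riser width | 356 mm |
| Tray | yaw about 12.6°, far lip about (0.578, 0.356) |
| Carton | centre (0.478, 0.315), yaw 6.5° |

The crop of the rocker shows its colour boundary from (197,76) to (172,226) in the top half. Next is the hook and drag with a 30° tilted, closed gripper.

```bash
cat >> h.py <<'E'
a=np.radians(12.6);X=np.array([np.cos(a),np.sin(a),0]);Y=np.array([-np.sin(a),np.cos(a),0]);Z=np.array([0,0,1.])
th=np.radians(30);tz=np.sin(th)*X-np.cos(th)*Z
R=np.column_stack([np.cross(Y,tz),Y,tz]);R2=np.column_stack([-R[:,0],-Y,tz])
lip=np.array([.5795,.349,0])
tcp=lambda s,z,back=0:lip+s*X+z*Z-(.025+back)*tz   # TCP for a tip point
E
python3 - <<'E'
from h import *
g=lambda n,u,v,z:print(n,ray(n,u,v,z).round(4))
g("top",419.1,242.8,.0758);g("top",411.6,287.8,.0758);g("side",291,377.6,.0758);g("side",348.6,373.4,.0758)
g("top",457.5,249.4,.112);g("top",449.4,295,.112)
for n,r in(("R",R),("R2",R2)):
    for k in((.0416,.035,.15),(.0416,.035,0),(-.08,.035,0)):
        q=inverse_kinematics(tcp(*k),r);print(n,tcp(*k).round(3),None if q is None else np.round(q,2))
E
```

```text
top [ 0.585  -0.3028  0.0758]
top [ 0.4398 -0.2758  0.0758]
side [ 0.4401 -0.273   0.0758]
side [ 0.5836 -0.3058  0.0758]
top [ 0.5586 -0.4162  0.112 ]
top [ 0.4153 -0.3861  0.112 ]
R [0.535 0.339 0.187] [-0.87  0.32  0.15  2.05  0.59  0.37  0.54]
R [0.608 0.355 0.057] [-0.64  0.61 -0.05  1.96  1.21  0.26 -0.02]
R [0.489 0.329 0.057] [-0.6   0.51 -0.24  2.2   1.63  0.39 -0.54]
R2 [0.535 0.339 0.187] [-1.31  0.38  0.71  2.08 -0.05  0.29 -2.  ]
R2 [0.608 0.355 0.057] None
R2 [0.489 0.329 0.057] [-0.75  0.5  -0.05  2.21  1.64  0.3   2.56]
```

```bash
python3 - <<'E'
from h import *
command_gripper(0,40)
movep(tcp(-.05,.23),R)
move_l(tcp(.0416,.035,.15),R,feed=.12)
h=move_l(tcp(.0416,.035),feed=.1,until_force=12);s=sense();print(h,s["time_s"],s["position"],tcp(.0416,.035),s["wrist_force"],s["joint_pos"].round(2) if hasattr(s["joint_pos"],"round") else s["joint_pos"])
p,d=camera("side");cv2.imwrite("pics/s1.png",cv2.resize(p[140:290,200:400,::-1],(400,300)))
p,d=camera("top");cv2.imwrite("pics/t1.png",cv2.resize(p[170:320,120:320,::-1],(400,300)))
cv2.imwrite("pics/v1.png",np.hstack([cv2.imread("pics/s1.png"),cv2.imread("pics/t1.png")]))
E
```

```text
False 4.75 [0.6078529  0.35549995 0.05678324] [0.60789918 0.35534797 0.05665064] [-0.34788802  0.34071517  0.33651413] [-0.72  0.61  0.06  1.96  1.12  0.21  0.05]
```

View pics/v1.png

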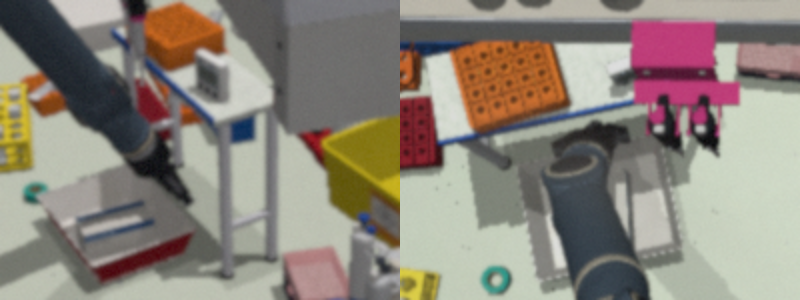

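The fingers are down behind the far wall (side half, tip near (185,195)), clear of the riser, with no contact force. Now the drag.

```bash
python3 - <<'E'
from h import *
for s in(.0,-.04,-.075):
    move_l(tcp(s,.035),feed=.06);q=sense();print(q["time_s"],np.round(q["position"],3),np.round(q["wrist_force"],1),np.round(q["joint_pos"],2))
for n,b in(("side",(140,290,200,400)),("top",(190,340,120,320))):
    p,d=camera(n);cv2.imwrite(f"pics/{n}2.png",p[:,:,::-1])
a=cv2.imread("pics/side2.png")[150:300,180:380];b=cv2.imread("pics/top2.png")[200:350,120:320]
cv2.imwrite("pics/v2.png",np.hstack([cv2.resize(x,(400,300),interpolation=cv2.INTER_CUBIC) for x in(a,b)]))
E
```

```text
5.6917 [0.568 0.346 0.057] [ 0.6 -0.7  1.3] [-0.76  0.57  0.06  2.05  1.33  0.21 -0.2 ]
6.5083 [0.529 0.338 0.057] [ 0.7 -0.4  3.4] [-0.81  0.53  0.08  2.14  1.51  0.22 -0.42]
7.2417 [0.494 0.33  0.057] [ 1.2 -0.7  3.3] [-0.83  0.5   0.05  2.21  1.64  0.25 -0.59]
```

View pics/v2.png

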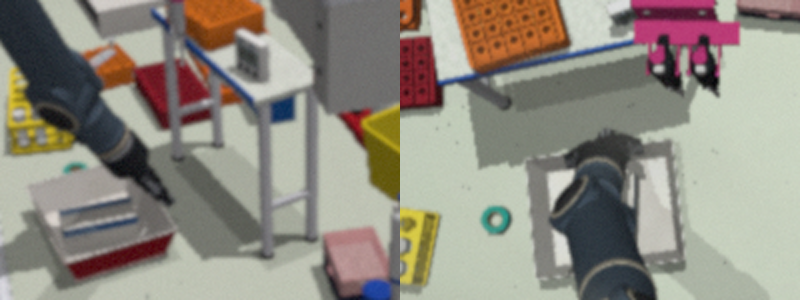

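The tray slid along and turned a few degrees. In the top half its far rim now runs (530,155)–(683,143). I'll measure that against the riser edge.

```bash
python3 - <<'E'
from h import *
t=lambda u,v,z=.061:ray("top",120+u/2,200+v/2,z); s=lambda u,v,z=.061:ray("side",180+u/2,150+v/2,z)
n=np.array([.3463**1*0+.0845,-.35]);n/=np.linalg.norm(n);n=np.array([-n[1],n[0]]) # edge normal (away)
e=np.array([.579,.335])
for k,p in dict(FL=t(130,156),FR=t(284,142),NR=t(285,266),NL=t(140,286),sFR=s(175,229),sNR=s(67,268),sNL=s(30,188)).items(): print(k,p.round(3),"dist to edge",((p[:2]-e)@n).round(3))
E
```

```text
FL [0.464 0.45  0.061] dist to edge -0.085
FR [0.49  0.202 0.061] dist to edge -0.118
NR [0.293 0.194 0.061] dist to edge -0.311
NL [0.259 0.422 0.061] dist to edge -0.291
sFR [0.493 0.221 0.061] dist to edge -0.11
sNR [0.308 0.178 0.061] dist to edge -0.3
sNL [0.279 0.416 0.061] dist to edge -0.273
```

```bash
python3 - <<'E'
from h import *
move_l(tcp(-.078,.035),feed=.05)
move_l(tcp(-.055,.035),feed=.08)
move_l(tcp(-.055,.035,.16),feed=.15)
Rd=np.column_stack([np.cross(Y,-Z),Y,-Z])
command_gripper(.085)
movep([.44,.42,.30],Rd)
s=sense();print(s["time_s"],np.round(s["joint_pos"],2),s["finger_gap"])
for n in("side","top"):
    p,d=camera(n);cv2.imwrite(f"pics/{n}3.png",p[:,:,::-1])
a=cv2.imread("pics/side3.png")[190:290,170:303];b=cv2.imread("pics/top3.png")[230:330,150:283]
cv2.imwrite("pics/v3.png",np.hstack([cv2.resize(x,(400,300),interpolation=cv2.INTER_CUBIC) for x in(a,b)]))
E
```

```text
10.775 [-0.58  0.35 -0.33  1.63  0.12  1.18  0.85] 0.08481281869068105
```

View pics/v3.png

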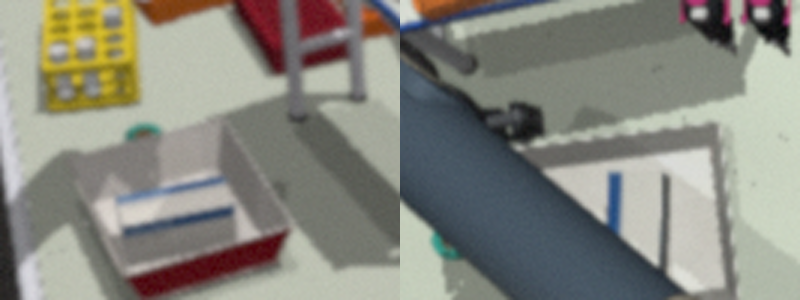

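In the side half the carton's top corners are about (118,200), (222,180), (232,210) and (125,232). The tray rim corners are (78,158), (222,121), (290,230) and (133,285). The top view is partly blocked by the arm, with the carton's far end at (612–667,175).

```bash
python3 - <<'E'
from h import *
k=400/133
s=lambda u,v,z:ray("side",170+u/k,190+v/3,z); t=lambda u,v,z:ray("top",150+(u-400)/k,230+v/3,z)
C=[s(*c,.06) for c in((117,200),(222,179),(234,210),(125,234))];print("carton side",np.round(C,3),np.mean(C,0).round(3))
print("carton top far",t(610,174,.06).round(3),t(667,174,.06).round(3))
T=[s(*c,.061) for c in((78,158),(222,121),(290,230),(133,285))];print("tray",np.round(T,3),np.mean(T,0).round(3))
print("tray FR top",t(735,125,.061).round(3), "FR->",t(728,290,.061).round(3))
E
```

```text
carton side [[0.315 0.328 0.06 ]
 [0.435 0.329 0.06 ]
 [0.436 0.267 0.06 ]
 [0.314 0.263 0.06 ]] [0.375 0.297 0.06 ]
carton top far [0.433 0.336 0.06 ] [0.434 0.275 0.06 ]
tray [[0.283 0.423 0.061]
 [0.457 0.444 0.061]
 [0.487 0.211 0.061]
 [0.309 0.172 0.061]] [0.384 0.313 0.061]
tray FR top [0.488 0.204 0.061] FR-> [0.313 0.206 0.061]
```

The carton is at about (0.374, 0.299) with yaw about 1°, and the lip is about 106 mm in front of the riser edge. The rocker pivot is at (0.512, -0.290) with yaw -11.7°. I'll check reachability before moving.

```bash
cat >> h.py <<'E'
from scipy.spatial.transform import Rotation as Ro
def down(yaw,sg): # tool y along yaw's y, pointing down
    return Ro.from_euler("z",yaw,degrees=True).as_matrix()@np.diag([sg,-sg,-1.]) 
G=np.array([.374,.299,.041])
yr=-11.7;piv=np.array([.512,-.290,.065])
def rock(tilt,h=.039,off=.058,sg=1):
    P=Ro.from_euler("z",yr,degrees=True).as_matrix()@Ro.from_euler("x",tilt).as_matrix()
    return piv+P@[0,-off,.011+h],P@np.diag([sg,-sg,-1.])
E
python3 - <<'E'
from h import *
for sg in(1,-1):
    for k,(p,r) in dict(G=(G,down(1,sg)),up=(G+[0,0,.16],down(1,sg)),m1=([.405,.15,.2],down(-4,sg)),m2=([.44,0,.2],down(-8,sg)),m3=([.47,-.18,.22],down(-11.7,sg)),pre=(rock(.2,sg=sg)[0]+[0,0,.09],rock(.2,sg=sg)[1]),end=rock(.2,sg=sg)).items():
        q=inverse_kinematics(p,r);print(sg,k,np.round(p,3),None if q is None else np.round(q,2))
E
```

```text
1 G [0.374 0.299 0.041] [-1.55  0.79  1.1   2.21 -1.04  0.83 -1.31]
1 up [0.374 0.299 0.201] [-1.66  0.37  1.13  2.09 -0.41  0.93 -1.86]
1 m1 [0.405 0.15  0.2  ] [-1.42  0.23  1.14  2.19 -0.28  0.88 -1.76]
1 m2 [0.44 0.   0.2 ] [-1.05  0.26  1.14  2.17 -0.3   0.88 -1.44]
1 m3 [ 0.47 -0.18  0.22] [-0.6   0.39  1.13  2.02 -0.42  0.99 -1.04]
1 pre [ 0.498 -0.355  0.192] [-0.07  0.72  1.11  1.74 -0.81  1.31 -0.48]
1 end [ 0.498 -0.355  0.102] [ 0.03  0.76  0.91  1.8  -0.84  1.13 -0.46]
-1 G [0.374 0.299 0.041] [-0.57  0.48 -0.24  2.16  0.22  0.52  0.61]
-1 up [0.374 0.299 0.201] [-0.5   0.23 -0.3   2.03  0.09  0.89  0.74]
-1 m1 [0.405 0.15  0.2  ] [-0.26  0.15 -0.21  2.14  0.04  0.86  1.01]
-1 m2 [0.44 0.   0.2 ] [-0.03  0.16 -0.07  2.13  0.01  0.86  1.32]
-1 m3 [ 0.47 -0.18  0.22] [ 0.14  0.23  0.17  1.98 -0.05  0.93  1.7 ]
-1 pre [ 0.498 -0.355  0.192] [ 0.33  0.49  0.42  1.72 -0.41  1.1   2.3 ]
-1 end [ 0.498 -0.355  0.102] [ 0.39  0.59  0.35  1.78 -0.46  0.94  2.36]
```

```bash
python3 - <<'E'
from h import *
r=down(1,-1)
movep(G+[0,0,.16],r)
h=move_l(G,r,feed=.12,until_force=8);s=sense();print("down",h,np.round(s["position"],3),np.round(s["wrist_force"],1))
if not h:
    command_gripper(.03,40);s=sense();print(s["finger_gap"],s["gripper_force"],np.round(s["wrist_force"],1))
    move_l(G+[0,0,.16],feed=.12);s=sense();print(s["time_s"],s["finger_gap"],np.round(s["wrist_force"],1),np.round(s["position"],3))
    for n in("side","top"):
        p,d=camera(n);cv2.imwrite(f"pics/{n}4.png",p[:,:,::-1])
    cv2.imwrite("pics/v4.png",cv2.resize(cv2.imread("pics/side4.png")[140:290,180:380],(480,360)))
E
```

```text
down False [0.374 0.299 0.042] [-0.4  0.   0.4]
0.058572278388939164 43.55534791946411 [-0.6  3.1  5.2]
14.9167 0.05851246350223739 [ 0.4 -0.9 -2.7] [0.374 0.299 0.2  ]
```

View pics/v4.png

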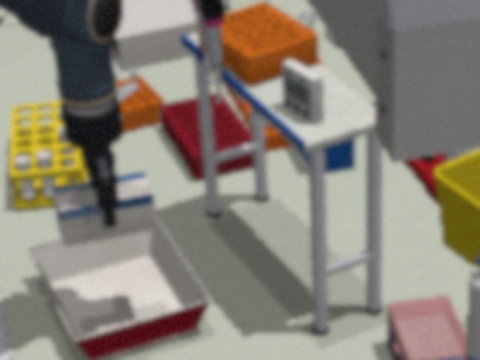

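The carton is held level above the tray (near (105,205)), and the tray is still on the worktop. Next I carry it to the rocker.

```bash
python3 - <<'E'
from h import *
f=.2
move_l([.405,.15,.2],down(-4,-1),feed=f);move_l([.44,0,.205],down(-8,-1),feed=f);move_l([.47,-.18,.22],down(-11.7,-1),feed=f)
p,r=rock(.2,sg=-1)
movep(p+[0,0,.09],r)
s=sense();print(s["time_s"],s["finger_gap"],np.round(s["wrist_force"],1))
move_l(p+[0,0,.045],feed=.1)
h=move_l(p+[0,0,.004],feed=.03,until_force=10);s=sense();print(h,np.round(s["position"]-p,4),np.round(s["wrist_force"],1),s["time_s"])
for n in("side","top"):
    q,d=camera(n);cv2.imwrite(f"pics/{n}5.png",q[:,:,::-1])
a=cv2.imread("pics/side5.png")[300:435,240:420];b=cv2.imread("pics/top5.png")[200:335,340:520]
cv2.imwrite("pics/v5.png",np.hstack([cv2.resize(x,(400,300),interpolation=cv2.INTER_CUBIC) for x in(a,b)]))
E
```

```text
18.65 0.05885863124616909 [ 0.3  1.  -1.9]
False [0.     0.0001 0.0041] [ 0.3 -0.9 -1.8] 20.7667
```

View pics/v5.png

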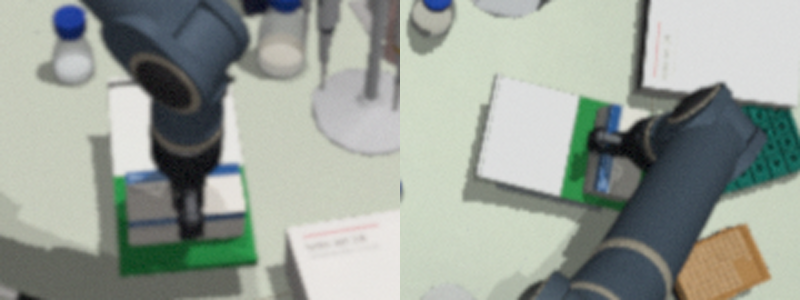

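The carton sits over the green half in line with the plate, and the rocker is being pushed over to its green side. I'll lower the last few mm until contact, then release.

```bash
python3 - <<'E'
from h import *
p,r=rock(.2,sg=-1)
h=move_l(p-[0,0,.004],feed=.015,until_force=5);s=sense();print(h,np.round(s["position"]-p,4),np.round(s["wrist_force"],1))
command_gripper(.078);s=sense();print(s["finger_gap"],np.round(s["wrist_force"],1))
c=np.array(s["position"]);move_l(c-.1*r[:,2],feed=.08);s=sense();print(np.round(s["wrist_force"],1))
movep([.46,-.12,.30],down(-11.7,-1));sleep(.5);print(sense()["time_s"])
for n in("side","top"):
    q,d=camera(n);cv2.imwrite(f"pics/{n}6.png",q[:,:,::-1])
a=cv2.imread("pics/side6.png")[200:440,190:430];b=cv2.imread("pics/top6.png")[180:350,150:490]
cv2.imwrite("pics/v6.png",np.hstack([cv2.resize(a,(300,300)),cv2.resize(b,(500,300))]))
E
```

```text
True [ 0.0002 -0.      0.0006] [-0.4  0.9  4.2]
0.07791713065785684 [ 0.3 -0.1 -0.7]
[-0.6  1.   0.1]
24.5333
```

View pics/v6.png

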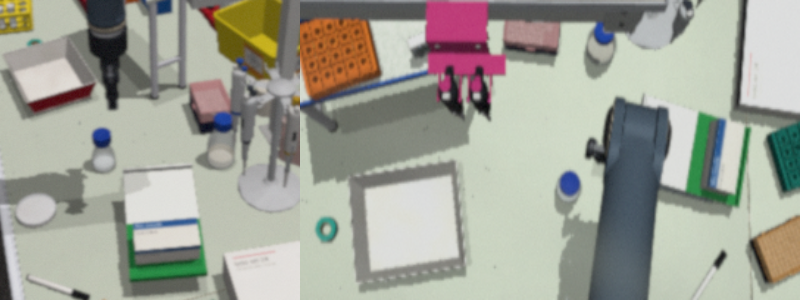

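The carton lies flat on the green half with the rocker tipped to that side, both bottles are standing, and the tray is clear of the riser. I'll check the lip distance one last time before handing in.

```bash
python3 - <<'E'
from h import *
p=(ray("top",188,282,.061)+ray("top",257.4,272.4,.061))/2;n=np.array([.972,.2346])
d=(p[:2]-[.579,.335])@n;print(p,d)
if -.115<d<-.085: print(finish_job())
E
```

```text
[0.46825071 0.32830788 0.061     ] -0.1092182814502498
the job is handed in; nothing more can be done
None
```

The job is done and handed in: the tray was dragged out until its far lip was about 10–11 cm in front of the riser, and the carton lies flat on the green half with the rocker tipped to that side. Both bottles are still standing where they were.

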